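# Finish loading the slanting spice rack in order and snap its retaining bar shut

## Robot

A 7-joint arm with a two-finger parallel gripper is mounted at the origin on a cart in front of the work surface, level with it; the furniture and walls round the work are solid. World frame = base frame: x ahead of the robot, y to its left, z up, the work surface at z = 0. Lengths are in m, angles in rad, forces in N, time in s.
With the tool pointing down it reaches from about 0.35 to 0.9 m from the base axis. Payload 8.1 kg.
Tool frame: the origin (TCP) lies midway between the tips of the shut fingers; the grasp point (between the pads) lies 19 mm behind it (tcp_to_grasp is the distance from the TCP to the grasp point, in m); z points along the fingers, y is the line along which they close (so a half turn about z gives the same grasp; the last joint's range is limited). The gripper opens to 92 mm and grips with 3 to 60 N. Pads are 19 mm wide; open, the fingers measure 130 mm over their backs; the gripper's body (75 mm by 190 mm) begins 47 mm behind the grasp point.
Start: joints at [-1.413, 0.434, 0.025, 1.573, -0.012, 1.134, -0.075], TCP at [0.161, 0.604, 0.227] pointing down, gripper open.
Joint ranges: [-2.62, 2.62], [-0.44, 2.09], [-1.27, 1.32], [0.08, 2.57], [-1.32, 4.46], [0.12, 2], [-2.74, 2.74]. Speed limits (rad/s): [2.22, 2.22, 3.01, 3.01, 3.14, 3.14, 3.14].

## Interface

Orientations are given as a unit quaternion [w, x, y, z].
In Python, from workcell import * gives the robot as it stands. The module is installed in compiled form; this text tells all that it offers. Calls block until the motion is done:
- move_ptp(position, orientation): joint-space move of the TCP to a pose.
- servo_line(position, rotation=None, velocity=0.15, max_force=None): straight line of the TCP; rotation=None keeps the orientation; velocity is the mean speed in m/s. With max_force (N) it stops when the force on the tool has changed by that much, and returns True; else False.
- set_joints(angles): joint-space move.
- set_gripper(opening): finger opening in m; the grip force is fixed at half the most; returns when the fingers have stopped.
- dwell(seconds).
- solve_ik(position, orientation): joint angles nearest the present ones, or None.
- sense(): the state.
- get_image(name): name is "scene" or "side" or "wrist"; returns the picture (480x640x3 uint8, red, green, blue); there is no depth.
- camera_info(name): a dict with "fx", "fy", "cx", "cy" (pixels), "position" and "attitude" of the camera in the world. Camera axes: x right, y down, z forward; pixel columns grow to the right and rows downward; lengths in m; the calibration is good to about 2 mm. A picture is of the moment at which its call begins: read the wrist's pose just before it. camera_info takes no time and is no camera call; for the wrist camera it gives the pose at the moment of the call.
A pose or a line that the arm cannot do raises Unreachable and nothing moves.
- hand_in(): hands the job in; it is judged then, once.
The state is a dict: "time": time; "joints": joint angles; "qd": joint speeds; "tau": joint torques, N m; "position": TCP position; "eef_rot": TCP orientation; "contact_force": force on the tool from outside, world axes, zero at the start; "torque": the same for the moment, N m; "opening": finger opening in m; "gripper_force": force on a finger pad.
Only numpy, scipy, OpenCV 4.12 (cv2) and the standard library are available. Lean on these libraries where they do the work, as an engineer would, in place of code of your own. Each camera call takes 0.05 s, during which the arm holds its last target. There are 200 camera calls.

## Task

Finish loading the slanting spice rack in the order of its dots: the green-capped jar already stands in the one-dot pocket, so take the two jars on the dark mat and put the red-capped one into the two-dot pocket in the middle, and after it the dark-capped one into the three-dot pocket at the left end (so no jar is carried across one already in place), each right down on its pocket's floor, cap up. Then swing the sprung retaining bar over the caps and press it down until it snaps under its studs and stays shut by itself. Do not push away or knock over the mug, bowl, tin or pill bottle, and leave the green-capped jar in its pocket.

Things in the scene. Friction and masses are not known exactly. Their poses are not given: they have to be found in the camera images.
- rack: Slanting light-wood rack, fixed on the dark mat: three pockets in a row between two end boards, 124 x 256 x 100 mm without the bar. Origin: centre of its underside. +z up; -x its front (pockets open up and forward, 30 degrees from vertical); +y its left end seen from the front. End boards at y = +-113 mm, 10 mm thick, tops 66 mm above the origin.
- pocket_1: One-dot pocket at the rack's right end (y = -76 mm). Origin: centre of its floor; +z its axis, pointing out of the mouth, leaning 30 degrees from vertical towards the rack's front; +y along the row. Inside 62 mm (x) by 64 mm (y); the 12 mm dividers rise 40 mm above the floor along z, the back wall 50 mm, the front wall 54 mm. A jar slides against the front wall (x about -8 mm).
- pocket_2: The two-dot pocket, middle of the row; frame and sizes as pocket_1. Pockets are 76 mm apart.
- pocket_3: The three-dot pocket at the rack's left end (y = +76 mm in the rack); frame and sizes as pocket_1. While the retaining bar is open, its cranked arms stand up beside both end boards (to about 200 mm above the mat): bring jars in from above and in front, not across an arm.
- keeper (a joint): Angle of the retaining bar, rad: 0 fully shut over the caps; it starts open behind the jars at 0.9 to 1.15 (at most 1.3). A spring lifts it. Near 0.1 it meets a sprung steel stud on each end board; pushed past them with about 5 to 10 N on the bar it snaps below and rests at about 0.01 to 0.02.
- keeper_grip (a point): Centre of the bar's dark wooden grip, round, along the rack's y, 14 mm thick, 96 mm long; a 7 mm steel bar runs on to y = +-124 mm, where two cranked arms lead to the hinge. Shut, it is 104.5 mm in front of and 75 mm above the hinge line, 137 mm above the rack's underside, 10 to 20 mm above the caps. It opens up and backwards (+x of the rack).
- keeper_hinge (a point): Middle of the retaining bar's hinge line, which runs along the rack's y; 45 mm behind (+x) and 62 mm above the rack's origin.
- green_jar: Glass spice jar with a green cap, 46 mm across, 106 mm tall, standing in pocket_1. Origin: centre of its base; +z out of its cap.
- red_jar: Glass spice jar with a red cap: cap 45 mm across, body a rounded square 46 mm wide (55 mm over the corners), 97 mm tall, 0.11 kg; its flats face its own x and y: grip it firmly across them. Origin: centre of its base; +z out of its cap. Starts upright on the mat. Goes into pocket_2.
- dark_jar: Round glass spice jar with a dark brown cap, 44 mm across, 96 mm tall, 0.11 kg. Origin: centre of its base; +z out of its cap. Starts upright on the mat. Goes into pocket_3.
- mug: Black-grey mug, 88 mm across without its handle, 106 mm tall. Origin: centre of its base. Bystander.
- bowl: Green bowl, 140 mm across, 60 mm tall. Origin: centre of its base. Bystander.
- tin: Low tin, 86 mm across, 40 mm tall. Origin: centre of its base. Bystander.
- pill_bottle: Small brown bottle with a pale cap, 45 mm across, 80 mm tall. Origin: centre of its base. Bystander.
Things that resemble listed ones, but are neither listed nor needed, are in the scene too. Leave any orange look-alike of the red_jar alone.

How it is judged:
By the outcome, as a careful person would: the job done as asked, in the order asked, and still so for the second after the job is handed in, with the robot touching nothing.
It also fails if it takes over 58 s, if anything falls off the work surface, if the arm or the gripper's body presses on something with over 40 N, if the wrist force passes 120 N, or if a joint passes its speed limit or range.

## Working session

There is one attempt and no reset: what is moved stays moved. The work goes in short steps, each a Python script; the robot and the scene stay as the last script left them, time stands still between calls to the robot, and variables do not carry over. Pictures are saved under pics/ and viewed, at most 10 in all, crops included, and the job is handed in when it is done.

```bash
mkdir -p pics
python3 - <<'E'
from workcell import *
import cv2,numpy as np
for n in ("scene","side"):
    cv2.imwrite(f"pics/{n}0.png",get_image(n)[:,:,::-1]); print(n,camera_info(n))
print(camera_info("wrist")); s=sense(); print(s)
E
```

```text
scene {'fx': 561.7899075530057, 'fy': 561.7899075530057, 'cx': 318.1252798438047, 'cy': 237.9535668853042, 'position': array([-0.32073171,  0.75304894,  0.68055056]), 'attitude': array([ 0.21781508, -0.41092987,  0.77083943, -0.43531575])}
side {'fx': 440.5162659380743, 'fy': 440.5162659380743, 'cx': 317.3010111080449, 'cy': 240.71617155542688, 'position': array([0.34933528, 0.9707301 , 0.61618431]), 'attitude': array([ 0.03983665, -0.06643706,  0.88098873, -0.46675262])}
{'fx': 415.8528304991392, 'fy': 415.8528304991392, 'cx': 313.1207911871874, 'cy': 242.12985009043533, 'position': array([0.08300338, 0.62387467, 0.38385164]), 'attitude': array([0.11855204, 0.78411792, 0.60246724, 0.09020934])}
{'time': 0.1, 'joints': array([-1.41260771,  0.43514271,  0.02499837,  1.57399548, -0.01160641,
        1.13399585, -0.07508559]), 'qd': array([ 0.00042402, -0.00200008, -0.00291275, -0.00299788,  0.00091489,
        0.00055687,  0.00010468]), 'tau': array([ 2.34606283e-03, -6.69124317e+01,  9.87325162e-01, -3.15145290e+01,
       -6.07272726e-02,  3.74454504e-02,  3.33996229e-05]), 'position': array([0.16109776, 0.60341361, 0.22603442]), 'eef_rot': array([-2.50679499e-05,  1.30064781e-01,  9.91505252e-01, -6.97651167e-04]), 'contact_force': array([-0.63240989,  0.02876269,  0.25812053]), 'torque': array([-0.01303497,  0.0300811 , -0.01014578]), 'gripper_force': 0.0, 'opening': 0.09195035762108654}
```

View pics/scene0.png

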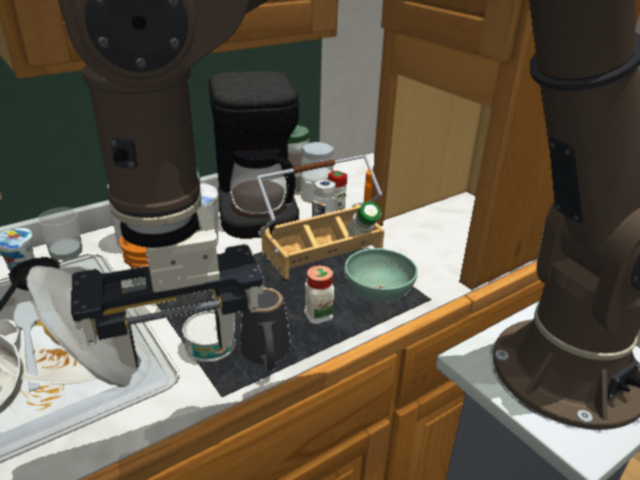

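View pics/side0.png

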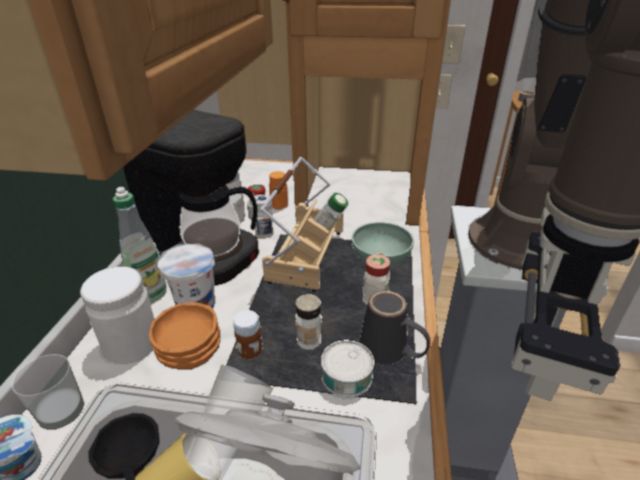

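The red-capped candidates are the jar on the mat (side 376,278; scene 320,290) and the red-capped item behind the rack off the mat (side 257,190; scene 338,180). The mat jar fits because it stands upright on the dark mat and is squarish. The dark-capped jar is at side (308,320). I'll confirm both in one crop and compute rough positions.

```bash
cat > h.py <<'E'
from workcell import *
import cv2,numpy as np
from scipy.spatial.transform import Rotation as R
def rot(q): return R.from_quat(np.asarray(q),scalar_first=True)
def ray(ci,u,v):
    d=rot(ci["attitude"]).apply([(u-ci["cx"])/ci["fx"],(v-ci["cy"])/ci["fy"],1]); return ci["position"],d
def onz(ci,u,v,z):
    p,d=ray(ci,u,v); return p+d*(z-p[2])/d[2]
def proj(ci,P):
    c=rot(ci["attitude"]).inv().apply(np.atleast_2d(P)-ci["position"])
    return np.c_[ci["cx"]+ci["fx"]*c[:,0]/c[:,2],ci["cy"]+ci["fy"]*c[:,1]/c[:,2]]
def tri(*obs):
    A=np.zeros((3,3));b=np.zeros(3)
    for ci,u,v in obs:
        p,d=ray(ci,u,v);d=d/np.linalg.norm(d);M=np.eye(3)-np.outer(d,d);A+=M;b+=M@p
    return np.linalg.solve(A,b)
E
python3 - <<'E'
from h import *
np.set_printoptions(precision=3,suppress=True)
s=camera_info("side");c=camera_info("scene")
for n,u,v,z in [("red cap",377,260,.097),("dark cap",308,300,.096),("mug rim",388,306,.106),("tin top",348,362,.04),("bowl rim",382,238,.06),("pill",246,318,.08)]: print(n,onz(s,u,v,z))
print("red scene",onz(c,320,271,.097), tri((s,377,260),(c,320,271)))
print("green cap tri",tri((s,336,202),(c,369,212)))
print("look dirs",rot(s["attitude"]).as_matrix()[:,0],rot(c["attitude"]).as_matrix()[:,0])
a=cv2.imread("pics/side0.png");b=cv2.imread("pics/scene0.png")
A=cv2.resize(a[150:350,230:430],(600,600),interpolation=cv2.INTER_CUBIC)
cv2.imwrite("pics/crop1.png",A)
B=cv2.resize(b[140:330,230:430],None,fx=4,fy=4,interpolation=cv2.INTER_CUBIC)[:600*4//3]
cv2.imwrite("pics/crop2.png",cv2.resize(B,(630,600)))
E
```

```text
red cap [0.345 0.265 0.097]
dark cap [0.459 0.399 0.096]
mug rim [0.321 0.405 0.106]
tin top [0.38  0.478 0.04 ]
bowl rim [0.337 0.129 0.06 ]
pill [0.561 0.442 0.08 ]
red scene [0.354 0.269 0.097] [0.345 0.275 0.104]
green cap tri [0.449 0.08  0.117]
look dirs [-0.988 -0.154 -0.008] [-0.567 -0.823  0.022]
```

View pics/crop1.png

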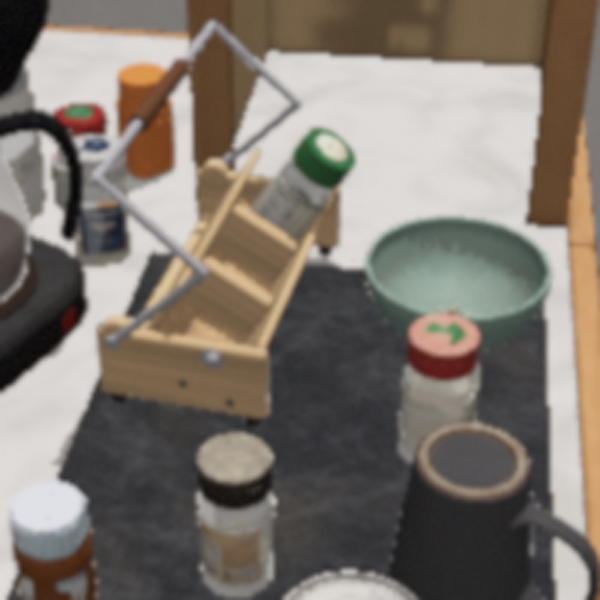

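View pics/crop2.png

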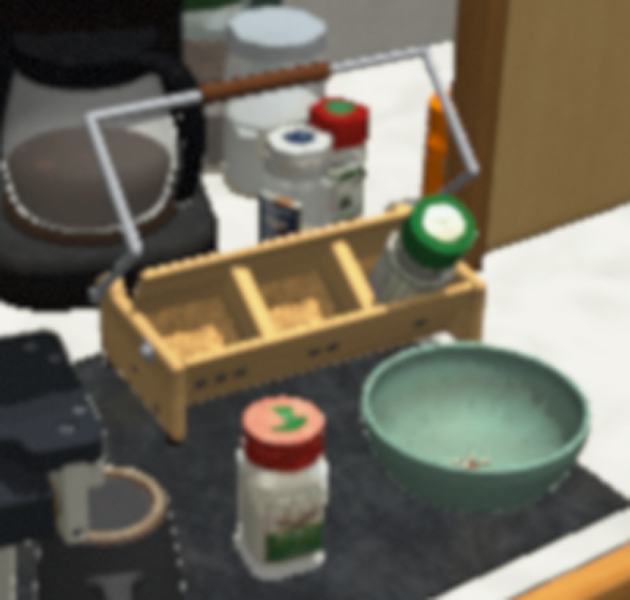

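The jar on the mat has the red cap (crop1 444,345) and the dark jar is at crop1 (235,515). The red-capped jar behind the rack is off the mat, so I'll leave it alone. Next is a top view with the wrist camera.

Run:
```python
from h import *
s=sense(); q=s["eef_rot"]
for P in [(.47,.24,.36),(.45,.24,.33)]:
    try:
        move_ptp(P,[0,0,1,0]); break
    except Unreachable as e: print(e)
dwell(.2)
ci=camera_info("wrist"); im=get_image("wrist"); cv2.imwrite("pics/w1.png",im[:,:,::-1])
np.save("w1.npy",ci,allow_pickle=True); s=sense();print(ci,s["position"],s["time"],s["joints"])
```

```text
{'fx': 415.8528304991392, 'fy': 415.8528304991392, 'cx': 313.1207911871874, 'cy': 242.12985009043533, 'position': array([0.38890638, 0.24035212, 0.51756759]), 'attitude': array([0.10516665, 0.69872655, 0.69976958, 0.10508909])} [0.46974696 0.2405849  0.35976792] 2.15 [-0.76862155  0.1864321   0.23793499  1.60312304 -0.04469966  1.35777856
  1.04664561]
```

View pics/w1.png

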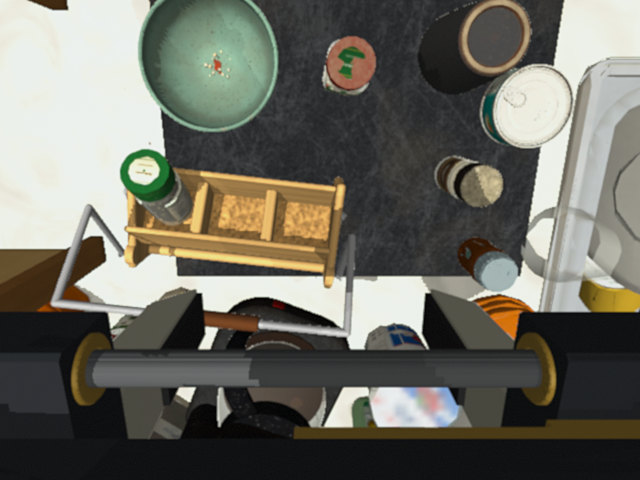

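Run:
```python
import cv2,numpy as np
a=cv2.imread("pics/w1.png");b=cv2.imread("pics/scene0.png")
C=np.zeros((600,800,3),np.uint8)
r=lambda im,f:cv2.resize(im,None,fx=f,fy=f,interpolation=cv2.INTER_CUBIC)
X=r(a[140:345,50:360],1.9);C[:X.shape[0],:X.shape[1]]=X   # 589x390
Y=r(a[30:100,315:385],3);C[:210,590:800]=Y
Z=r(b[262:328,295:345],4.2)[:, :210];C[212:212+Z.shape[0],590:590+Z.shape[1]]=Z
W=r(b[200:278,255:390],2.6);C[392:392+W.shape[0],:W.shape[1]]=W[:208]
V=r(cv2.imread("pics/side0.png")[245:295,255:335],2.8);C[392:392+V.shape[0],355:355+V.shape[1]]=V
cv2.imwrite("pics/comp.png",C)
```

```text
(no output)
```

View pics/comp.png

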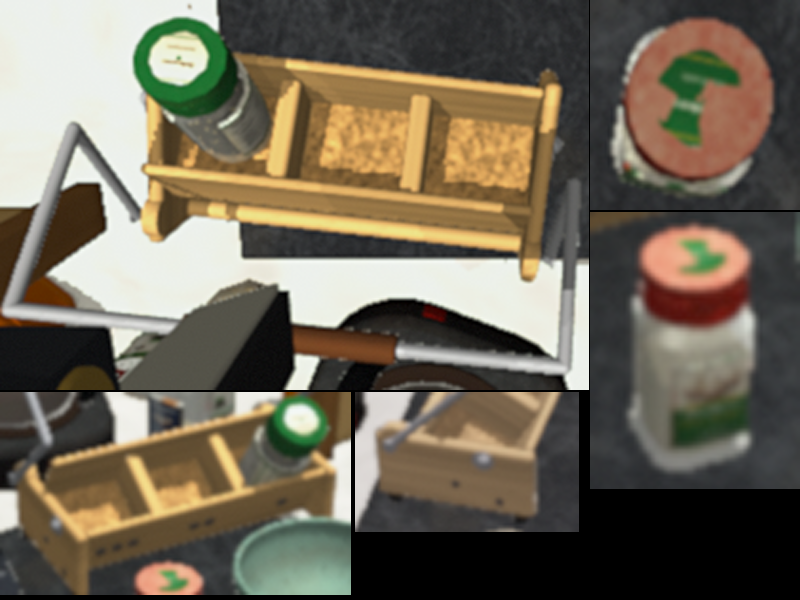

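```bash
cat > fit.py <<'E'
from h import *
from scipy.optimize import least_squares
np.set_printoptions(precision=4,suppress=True)
w=np.load("w1.npy",allow_pickle=True).item();s=camera_info("side");c=camera_info("scene")
c30,s30=np.cos(np.pi/6),.5
xp=np.array([c30,0,s30]);zp=np.array([-s30,0,c30])
W=lambda a,b:(50+a/1.9,140+b/1.9); S=lambda a,b:(255+(a-355)/2.8,245+(b-392)/2.8)
C=lambda a,b:(255+a/2.6,200+(b-392)/2.6); S1=lambda a,b:(230+a/3,150+b/3); C1=lambda a,b:(230+a/3.15,140+b/3.158)
def pts(p):
    f=lambda y,a,b:np.array([p[3],y,p[4]])+a*xp+b*zp
    t=p[5];g=lambda y:np.array([.045-.1045*np.cos(t)+.075*np.sin(t),y,.062+.1045*np.sin(t)+.075*np.cos(t)])
    n=np.array
    return [(w,W(421,97),f(.038,-.031,.04)),(w,W(410,188),f(.038,.031,.04)),(w,W(296,82),f(-.038,-.031,.04)),(w,W(283,172),f(-.038,.031,.04)),
     (s,S(540,452),n([-.062,.118,.066])),(s,S(535,513),n([-.062,.118,.003])),
     (c,C(85,540),n([-.062,.118,.066])),(c,C(85,587),n([-.062,.118,.003])),(c,C(333,472),n([-.062,-.118,.066])),(w,W(560,85),n([-.062,.118,.066])),
     (w,W(395,348),g(.048)),(w,W(567,370),g(.124)),(w,W(8,310),g(-.124)),(c,C1(92,118),g(.124)),(c,C1(425,55),g(-.124)),(s,S1(98,178),g(.124)),(s,S1(212,25),g(-.124)),
     (w,W(182,57),f(-.076,-.008,.106)),(c,C1(440,218),f(-.076,-.008,.106)),(s,S1(332,150),f(-.076,-.008,.106))]
def T(p,P): return rot_z(p[2])@P+np.array([p[0],p[1],0])
def rot_z(a): return R.from_euler("z",a).as_matrix()
def res(p): return np.concatenate([proj(ci,T(p,P))[0]-uv for ci,uv,P in pts(p)])
if __name__=="__main__":
    r=least_squares(res,[.48,.15,0,0,.03,1.0],loss="soft_l1",f_scale=2.)
    print(r.x); print(res(r.x).reshape(-1,2).round(1).tolist())
    np.save("rack.npy",r.x)
    print("green", tri((w,*W(182,57)),(c,*C1(440,218)),(s,*S1(332,150))))
    print("red", tri((w,351,62),(c,*C1(284,425)),(s,*S1(444,335))),onz(w,351,62,.097),onz(c,*C1(284,425),.097))
    print("dark",tri((w,481,186),(s,*S1(235,460))),onz(w,481,186,.096))
    for n,u,v,z in [("mug",495,38,.106),("tin",530,105,.04),("bowl",208,60,.06),("pill",495,270,.08)]: print(n,onz(w,u,v,z))
    q=[onz(c,295+(a-590)/4.2,262+(b-212)/4.2,0) for a,b in [(633,432),(665,470),(750,458)]];print(q)
    for a,b in zip(q,q[1:]): d=b-a;print(np.degrees(np.arctan2(d[1],d[0])),np.linalg.norm(d))
E
python3 fit.py
```

```text
[ 0.5099  0.1502 -0.1157 -0.0008  0.0331  0.9799]
[[-0.1, -4.3], [-1.4, 1.2], [-2.0, -4.3], [-4.4, 1.8], [-3.5, 3.8], [-1.5, 5.6], [-2.1, 1.2], [-1.8, 9.0], [2.9, 0.2], [-0.2, -0.3], [0.1, 0.4], [-4.4, -2.1], [4.6, -0.6], [-0.6, 1.4], [-0.3, -0.1], [-2.4, 2.1], [-1.5, 1.7], [0.1, 1.3], [1.2, 3.4], [-1.4, 1.2]]
green [0.4385 0.0864 0.1293]
red [0.3425 0.2754 0.0996] [0.3423 0.2755 0.097 ] [0.3442 0.2747 0.097 ]
dark [0.4575 0.4101 0.0987] [0.4585 0.4113 0.096 ]
mug [0.3232 0.4037 0.106 ]
tin [0.379  0.4767 0.04  ]
bowl [0.3365 0.1335 0.06  ]
pill [0.556  0.4449 0.08  ]
[array([0.364 , 0.2925, 0.    ]), array([0.3346, 0.295 , 0.    ]), array([0.3207, 0.2589, 0.    ])]
175.029488413938 0.029504798958182133
-110.99916676543452 0.03869984883953383
```

```bash
sed -i 's/    return \[(w,W(421,97),f(.038,-.031,.04)),/    return [/; s/(w,W(296,82),f(-.038,-.031,.04)),//; s/(s,S(535,513),n(\[-.062,.118,.003\])),//; s/(c,C(85,587),n(\[-.062,.118,.003\])),//' fit.py
python3 fit.py | head -2
cat >> h.py <<'E'
xp=np.array([np.cos(np.pi/6),0,.5]);zp=np.array([-.5,0,np.cos(np.pi/6)])
try: rk=np.load("rack.npy")
except Exception: rk=None
Q0=rot([0,0,1,0])
def r2w(P): return R.from_euler("z",rk[2]).apply(P)+[rk[0],rk[1],0]
def fl(y,a,b): return r2w(np.array([rk[3],y,rk[4]])+a*xp+b*zp)
def qd(yaw): return (R.from_euler("z",yaw)*Q0).as_quat(scalar_first=True)
def qt(roll=0,tilt=30): return (R.from_euler("z",rk[2])*R.from_euler("y",-tilt,degrees=True)*R.from_euler("z",roll)*Q0).as_quat(scalar_first=True)
E
python3 - <<'E'
from h import *; import fit
np.set_printoptions(precision=3,suppress=True)
w,s,c=fit.w,fit.s,fit.c
e=tri((w,*fit.W(574,182)),(s,*fit.S1(205,272)),(c,*fit.C1(140,250)))
print("elbowL rack",R.from_euler("z",-rk[2]).apply(e-[rk[0],rk[1],0]))
e=tri((w,*fit.W(75,128)),(s,*fit.S1(298,102)),(c,*fit.C1(472,170)))
print("elbowR rack",R.from_euler("z",-rk[2]).apply(e-[rk[0],rk[1],0]))
for n,P,q in [("redhover",(.343,.275,.25),qd(-.12)),("redgrasp",(.343,.275,.053),qd(-.12))]+[(f"p{y} b{b} r{r}",fl(y,-.004,b),qt(r)) for y in (0,.076) for b in (.06,.16,.2) for r in (0,.6,-.6,np.pi)]+[("bar",r2w(np.array([-.0595,0,.14])),qt(0,t)) for t in(0,15,30)]:
    print(n,np.round(P,3),solve_ik(P,q))
E
```

```text
[ 0.5102  0.1505 -0.1149 -0.0029  0.0351  0.9776]
[[-1.2, 0.1], [-4.5, 0.7], [-3.6, 3.8], [-2.2, 1.2], [2.7, 0.2], [0.1, -0.2], [0.5, 0.4], [-4.0, -2.2], [5.0, -0.5], [-0.8, 1.5], [-0.5, -0.0], [-2.3, 2.2], [-1.5, 1.7], [-0.4, -0.3], [1.6, 2.9], [-0.6, 0.6]]
elbowL rack [-0.026  0.124  0.137]
elbowR rack [-0.025 -0.121  0.138]
redhover [0.343 0.275 0.25 ] [-0.938  0.104  0.155  1.972 -0.018  1.067  0.676]
redgrasp [0.343 0.275 0.053] [-0.907  0.391  0.138  2.208 -0.101  0.548  0.759]
p0 b0.06 r0 [0.474 0.155 0.085] [-1.232  0.377  0.681  2.478  1.822  0.117 -0.979]
p0 b0.06 r0.6 [0.474 0.155 0.085] [-1.219  0.373  0.662  2.477  1.795  0.126 -0.353]
p0 b0.06 r-0.6 [0.474 0.155 0.085] [-1.146  0.354  0.561  2.472  1.699  0.169 -1.462]
p0 b0.06 r3.141592653589793 [0.474 0.155 0.085] [-0.72   0.317  0.022  2.44   1.548  0.366  2.421]
p0 b0.16 r0 [0.424 0.16  0.172] [-0.793  0.06  -0.033  2.416  0.93   0.531 -0.157]
p0 b0.16 r0.6 [0.424 0.16  0.172] [-0.835  0.058  0.011  2.419  0.927  0.528  0.446]
p0 b0.16 r-0.6 [0.424 0.16  0.172] [-0.732  0.064 -0.096  2.412  0.934  0.535 -0.762]
p0 b
[... 933 characters left out ...]
2] [-0.959  0.149  0.01   2.307  0.88   0.601 -0.815]
p0.076 b0.16 r3.141592653589793 [0.433 0.236 0.172] [-0.038  0.319 -1.064  2.246  1.112  0.868  2.729]
p0.076 b0.2 r0 [0.413 0.238 0.206] [-0.895  0.076 -0.112  2.276  0.783  0.706 -0.139]
p0.076 b0.2 r0.6 [0.413 0.238 0.206] [-0.966  0.071 -0.037  2.281  0.777  0.701  0.468]
p0.076 b0.2 r-0.6 [0.413 0.238 0.206] [-0.879  0.077 -0.129  2.275  0.785  0.707 -0.74 ]
p0.076 b0.2 r3.141592653589793 [0.413 0.238 0.206] None
bar [0.451 0.157 0.14 ] [-0.659  0.3    0.263  2.047 -0.107  0.807  1.123]
bar [0.451 0.157 0.14 ] [-0.799  0.19   0.256  2.243  0.229  0.519  0.716]
bar [0.451 0.157 0.14 ] [-0.924  0.155  0.191  2.432  1.088  0.407 -0.272]
```

Run:
```python
from h import *
move_ptp((.40,.275,.22),qd(-.2)); dwell(.15)
ci=camera_info("wrist"); im=get_image("wrist"); np.save("w2.npy",ci,allow_pickle=True)
cv2.imwrite("pics/w2f.png",im[:,:,::-1])
u,v=proj(ci,[.343,.275,.06])[0]; print(u,v,proj(ci,[.343,.275,.097]),proj(ci,[.343,.275,0]),ci["position"])
u0,v0=int(max(0,min(u-90,460))),int(max(0,min(v-75,330)));print(u0,v0)
cv2.imwrite("pics/w2.png",cv2.resize(im[v0:v0+150,u0:u0+180,::-1],None,fx=4,fy=4,interpolation=cv2.INTER_CUBIC))
print(sense()["time"])
```

```text
297.23017892898474 145.65016361360261 [[295.33628155 149.82905042]] [[299.53065289 140.57416511]] [0.32227289 0.29057718 0.37928567]
207 70
3.0333
```

View pics/w2.png

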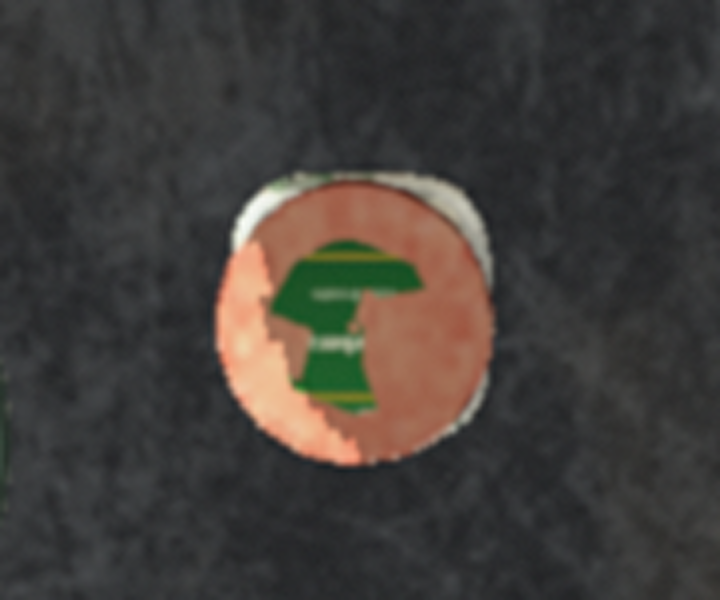

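```bash
cat >> h.py <<'E'
GH=.07
def tz(q): return rot(q).apply([0,0,1])
def qpick(yaw,d): return (R.from_euler("z",yaw)*R.from_euler("y",d,degrees=True)*Q0).as_quat(scalar_first=True)
def tcp_pick(xy,z,q): return np.array([*xy,z+GH])+.019*tz(q)
def tcp_place(y,a,b,q): return fl(y,a,b+GH)+.019*tz(q)
E
python3 - <<'E'
from h import *
np.set_printoptions(precision=3,suppress=True)
q=qpick(-.2,8); xy=(.3425,.2752)
move_ptp(tcp_pick(xy,.11,q),q); set_gripper(.08)
print(servo_line(tcp_pick(xy,0,q),velocity=.15,max_force=8))
set_gripper(0.0); s=sense(); print(s["opening"],s["gripper_force"],s["time"],s["position"],tcp_pick(xy,0,q),s["contact_force"])
servo_line(tcp_pick(xy,.15,q),velocity=.2)
s=sense(); print(s["opening"],s["contact_force"],s["joints"],s["time"])
for t in (22,26,30):
  for b in (.1,.0): print(t,b,solve_ik(tcp_place(0,-.003,b,qt(0,t)),qt(0,t)))
E
```

```text
False
0.045037779093804804 29.99615729051584 5.4417 [0.34  0.276 0.051] [0.34  0.276 0.051] [-0.516  0.266  3.054]
0.04561010732224175 [ 0.401 -1.026 -1.054] [-0.853  0.215  0.17   1.984 -0.167  1.042  0.777] 6.3417
22 0.1 [-0.933  0.083  0.248  2.342  0.539  0.509  0.32 ]
22 0.0 [-0.98   0.35   0.47   2.366  0.475  0.176  0.44 ]
26 0.1 [-0.951  0.074  0.21   2.387  0.741  0.49   0.083]
26 0.0 [-1.005  0.351  0.448  2.415  1.174  0.156 -0.295]
30 0.1 [-0.93   0.074  0.128  2.429  0.956  0.496 -0.173]
30 0.0 [-1.131  0.382  0.563  2.469  1.865  0.157 -1.024]
```

Run:
```python
from h import *
np.set_printoptions(precision=3,suppress=True)
q=qt(0,22)
move_ptp(tcp_place(0,-.003,.13,q),q); dwell(.1); print(sense()["contact_force"],sense()["opening"])
h=servo_line(tcp_place(0,-.003,.015,q),velocity=.12,max_force=10); s=sense()
print(h,s["position"]-tcp_place(0,-.003,.015,q),s["contact_force"],s["time"])
if not h:
    h=servo_line(tcp_place(0,-.003,-.008,q),velocity=.03,max_force=6); s=sense()
    d=R.from_euler("z",-rk[2]).apply(s["position"]-tcp_place(0,-.003,0,q))
    print(h,"xp",d@xp,"zp",d@zp,"y",d[1],s["contact_force"],s["time"])
im=get_image("wrist");cv2.imwrite("pics/w3.png",im[:,:,::-1])
im=get_image("side");cv2.imwrite("pics/s3.png",cv2.resize(im[150:350,230:430,::-1],(600,600),interpolation=cv2.INTER_CUBIC))
```

```text
[-0.687  0.636 -0.794] 0.04505075471594953
False [0. 0. 0.] [-0.279  0.746 -0.405] 8.2417
True xp -0.0002257263499705637 zp -0.0025524079922052147 y 6.576890466706374e-05 [-1.282 -1.416 -1.068] 8.825
```

View pics/s3.png

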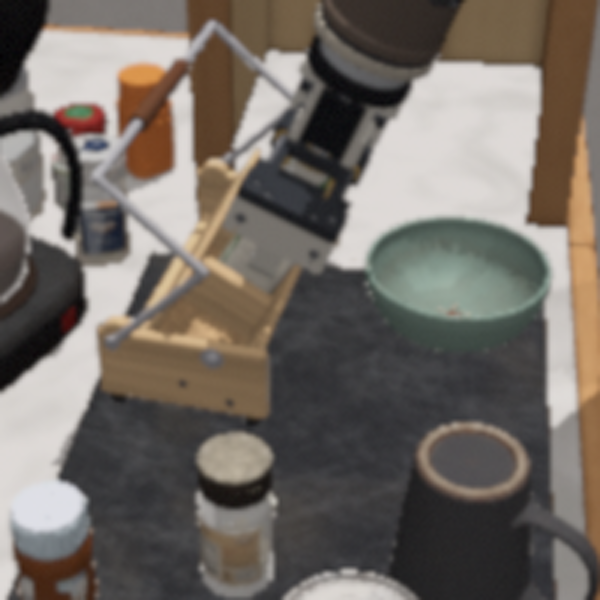

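Run:
```python
from h import *
np.set_printoptions(precision=3,suppress=True)
q=qt(0,22)
set_gripper(.054); dwell(.1); s=sense(); print(s["opening"],s["contact_force"])
print(servo_line(tcp_place(0,-.003,.13,q),velocity=.2,max_force=10)); 
ci=camera_info("wrist"); im=get_image("wrist");cv2.imwrite("pics/w4.png",im[:,:,::-1])
hsv=cv2.cvtColor(im,cv2.COLOR_RGB2HSV); m=((hsv[...,0]<8)|(hsv[...,0]>172))&(hsv[...,1]>90)&(hsv[...,2]>60)
n,l,st,ce=cv2.connectedComponentsWithStats(m.astype(np.uint8));i=1+np.argsort(-st[1:,4])[:3]
print(ce[i],st[i],"expected cap top",proj(ci,[fl(0,-.008,.097),fl(0,-.003,.097),fl(0,-.003,.11),fl(-.076,-.008,.106)]))
q=qd(-.1); xy=(.4575,.4105)
move_ptp(tcp_pick(xy,.13,q),q); set_gripper(.08)
print(servo_line(tcp_pick(xy,0,q),velocity=.15,max_force=8))
set_gripper(0.0); s=sense(); print(s["opening"],s["gripper_force"],s["time"],s["contact_force"])
servo_line(tcp_pick(xy,.16,q),velocity=.2)
s=sense(); print(s["opening"],s["contact_force"],s["time"])
for r in (.2,.35,.5):
  for b in (.14,.0): print(r,b,solve_ik(tcp_place(.076,-.003,b,qt(r)),qt(r)))
```

```text
0.05405071305497811 [-0.173 -0.089  0.213]
False
[[307.888 241.705]
 [369.52  328.066]
 [254.896  29.92 ]] [[277 233  66  35 258]
 [363 322  15  14 152]
 [249  22  13  17 125]] expected cap top [[314.169 266.657]
 [314.162 274.536]
 [314.216 279.715]
 [187.003 269.861]]
False
0.04277819393135406 29.962348801782355 13.6333 [-0.547 -0.636  0.377]
0.041991042814911075 [-0.185  0.537 -1.015] 14.5833
0.2 0.14 [-1.377  0.071  0.42   2.314  0.762  0.643  0.101]
0.2 0.0 [-1.324  0.46   0.657  2.36   1.1    0.137 -0.186]
0.35 0.14 [-1.369  0.071  0.412  2.313  0.762  0.644  0.25 ]
0.35 0.0 [-1.324  0.46   0.657  2.36   1.1    0.137 -0.036]
0.5 0.14 [-1.354  0.072  0.396  2.313  0.763  0.645  0.398]
0.5 0.0 [-1.35   0.47   0.695  2.362  1.035  0.118  0.178]
```

```bash
cat >> h.py <<'E'
def tcp_place2(y,a,b,q): return fl(y,a,b)-(GH-.019)*tz(q)
E
python3 - <<'E'
from h import *
np.set_printoptions(precision=3,suppress=True)
q=qt(.35,27); Y=.076
P=lambda b:tcp_place2(Y,-.002,b,q)
move_ptp(P(.13)+[-.03,.12,.05],q); move_ptp(P(.13),q); dwell(.1); print(sense()["contact_force"],sense()["opening"],sense()["joints"])
print(solve_ik(P(-.008),q))
h=servo_line(P(.015),velocity=.12,max_force=10); s=sense()
print(h,s["position"]-P(.015),s["contact_force"],s["time"])
if not h:
    h=servo_line(P(-.008),velocity=.03,max_force=6); s=sense()
    d=R.from_euler("z",-rk[2]).apply(s["position"]-P(0))
    print(h,"xp",d@xp,"zp",d@zp,"y",d[1],s["contact_force"],s["time"],s["joints"])
E
```

```text
[-0.081  0.331 -2.067] 0.042444241057867906 [-1.348  0.097  0.466  2.281  0.643  0.609  0.411]
[-1.225  0.453  0.587  2.315  0.706  0.156  0.396]
False [-0.  0.  0.] [ 0.553 -0.145 -0.557] 17.0583
True xp -0.00032909967340209105 zp -0.002022743083975273 y -0.00013911091090995322 [-2.034 -0.62   5.102] 17.6333 [-1.214  0.432  0.56   2.315  0.746  0.182  0.355]
```

```bash
cat >> h.py <<'E'
def bar(t): return np.array([.045-.1045*np.cos(t)+.075*np.sin(t),0,.062+.1045*np.sin(t)+.075*np.cos(t)])
def tcp_bar(t,off=.0165,dep=.008): return r2w(bar(t)+off*xp-dep*zp)
E
python3 - <<'E'
from h import *
np.set_printoptions(precision=3,suppress=True)
q=qt(.35,27); P=lambda b:tcp_place2(.076,-.002,b,q)
set_gripper(.052); dwell(.1); print(sense()["contact_force"])
print(servo_line(P(.13),velocity=.2,max_force=10))
set_gripper(0.); q=qt(0,30)
move_ptp(tcp_bar(.98,.04,-.09)-[0.03,0,0],q)
print(sense()["position"],sense()["time"])
a=get_image("side");b=get_image("scene");w=get_image("wrist")
C=np.zeros((600,800,3),np.uint8);r=lambda im,s:cv2.resize(im,s,interpolation=cv2.INTER_CUBIC)
C[:300,:400]=r(a[150:300,230:430],(400,300));C[:300,400:]=r(b[140:290,240:440],(400,300));C[300:,:400]=r(w,(400,300))
cv2.imwrite("pics/v9.png",C[:,:,::-1])
for t in (.98,.5,0,-.05): print(solve_ik(tcp_bar(t),q))
E
```

```text
[-0.22   0.213 -1.027]
False
[0.518 0.146 0.288] 20.5917
[-1.062  0.24   0.654  2.18   0.386  0.346  0.665]
[-1.18   0.168  0.653  2.301  0.656  0.356  0.322]
[-1.251  0.198  0.633  2.43   0.981  0.287 -0.108]
[-1.261  0.209  0.64   2.442  1.024  0.272 -0.162]
```

View pics/v9.png

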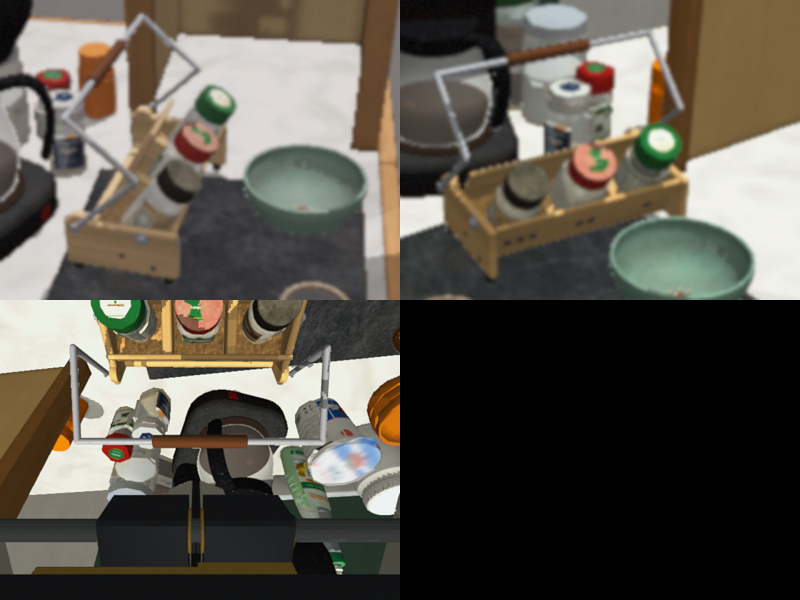

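All three jars are seated (green, red and dark caps in a row), and the bar is open with the fingertips above and behind it. Next I swing the bar along its arc.

Run:
```python
from h import *
np.set_printoptions(precision=3,suppress=True)
print(servo_line(tcp_bar(.98,.042,.013),velocity=.15,max_force=8),sense()["contact_force"])
for t in (.98,.75,.55,.35,.2):
    h=servo_line(tcp_bar(t,.0165,.011),velocity=.15,max_force=25); s=sense(); print(t,h,s["contact_force"],s["time"])
    if h: break
im=get_image("side");cv2.imwrite("pics/s10.png",im[:,:,::-1])
```

```text
False [0.178 0.656 1.316]
0.98 False [0.435 0.957 0.837] 22.0167
0.75 False [ 0.999 -1.062  0.797] 22.3667
0.55 False [ 0.637 -1.399  0.687] 22.6917
0.35 False [-0.156  0.033  1.241] 23.0167
0.2 False [ 1.806 -0.604  1.431] 23.2917
```

Run:
```python
from h import *
np.set_printoptions(precision=3,suppress=True)
for t in (.13,.08,.04,.0,-.03,-.06):
    h=servo_line(tcp_bar(t,.0165,.009),velocity=.06,max_force=22); s=sense(); d=R.from_euler("z",-rk[2]).apply(s["position"]-tcp_bar(t,.0165,.009))
    print(t,h,s["contact_force"],d,s["time"])
    if h: break
im=get_image("side");b=get_image("scene");w=get_image("wrist")
cv2.imwrite("pics/side11.png",im[:,:,::-1]);cv2.imwrite("pics/scene11.png",b[:,:,::-1])
for n,I in (("side",im),("scene",b)):
    ci=camera_info(n)
    for t in (.98,.2,.1,.02):
        P=[r2w(bar(t)+[0,y,0]) for y in (.08,.1,-.08,-.1,.04,-.04)]; uv=proj(ci,P).round().astype(int)
        print(n,t,[(tuple(p),I[p[1],p[0]].tolist()) for p in uv])
```

```text
0.13 False [-0.695  0.933  0.71 ] [ 0. -0.  0.] 23.6333
0.08 False [0.556 0.23  0.529] [-0. -0. -0.] 23.8917
0.04 False [0.686 0.576 0.45 ] [0. 0. 0.] 24.1417
0.0 False [10.916 -3.734  9.232] [0.003 0.001 0.002] 24.3917
-0.03 False [16.731 -6.981 20.704] [0.006 0.002 0.004] 24.6417
-0.06 False [20.897 -8.867 33.877] [0.009 0.003 0.006] 24.8917
side 0.98 [((np.int64(268), np.int64(201)), [176, 174, 172]), ((np.int64(265), np.int64(205)), [121, 116, 113]), ((np.int64(293), np.int64(168)), [143, 131, 122]), ((np.int64(296), np.int64(164)), [92, 65, 42]), ((np.int64(275), np.int64(192)), [125, 68, 33]), ((np.int64(288), np.int64(175)), [218, 213, 210])]
side 0.2 [((np.int64(313), np.int64(221)), [205, 184, 156]), ((np.int64(310), np.int64(227)), [121, 124, 105]), ((np.int64(332), np.int64(186)), [55, 57, 62]), ((np.int64(334), np.int64(182)), [53, 47, 38]), ((np.int64(318), np.int64(212)), [127, 114, 101]), ((np.int64(328), np.int64(194)), [32, 33, 35])]
side 0.1 [((np.int64(317), np.int64(226)), [173, 167, 160]), ((np.int64(314), np.int64(231)), [107, 101, 93]), ((np.int64(336), np.int6
[... 997 characters left out ...]
p.int64(317), np.int64(205)), [38, 40, 41]), ((np.int64(352), np.int64(197)), [61, 52, 34])]
scene 0.1 [((np.int64(301), np.int64(216)), [238, 237, 232]), ((np.int64(291), np.int64(218)), [40, 38, 35]), ((np.int64(371), np.int64(199)), [83, 53, 23]), ((np.int64(379), np.int64(197)), [82, 56, 27]), ((np.int64(319), np.int64(211)), [86, 78, 71]), ((np.int64(354), np.int64(203)), [29, 23, 23])]
scene 0.02 [((np.int64(302), np.int64(221)), [90, 90, 90]), ((np.int64(293), np.int64(223)), [94, 95, 95]), ((np.int64(372), np.int64(204)), [136, 145, 138]), ((np.int64(380), np.int64(202)), [125, 123, 123]), ((np.int64(320), np.int64(216)), [56, 35, 20]), ((np.int64(355), np.int64(208)), [53, 32, 19])]
```

Run:
```python
from h import *
np.set_printoptions(precision=3,suppress=True)
servo_line(tcp_bar(0,.035,.005),velocity=.1)
servo_line(tcp_bar(0,.035,.005)+[-.04,0,.14],velocity=.25); dwell(.3)
print(sense()["time"],sense()["contact_force"],sense()["position"])
a=get_image("side");b=get_image("scene");w=get_image("wrist")
C=np.zeros((600,800,3),np.uint8);r=lambda im,s:cv2.resize(im,s,interpolation=cv2.INTER_CUBIC)
C[:300,:400]=r(a[150:300,230:430],(400,300));C[:300,400:]=r(b[140:290,240:440],(400,300));C[300:,:400]=r(w,(400,300));C[300:,400:]=r(a,(400,300))
cv2.imwrite("pics/v10.png",C[:,:,::-1])
```

```text
26.6 [0.706 0.248 0.481] [0.444 0.153 0.29 ]
```

View pics/v10.png

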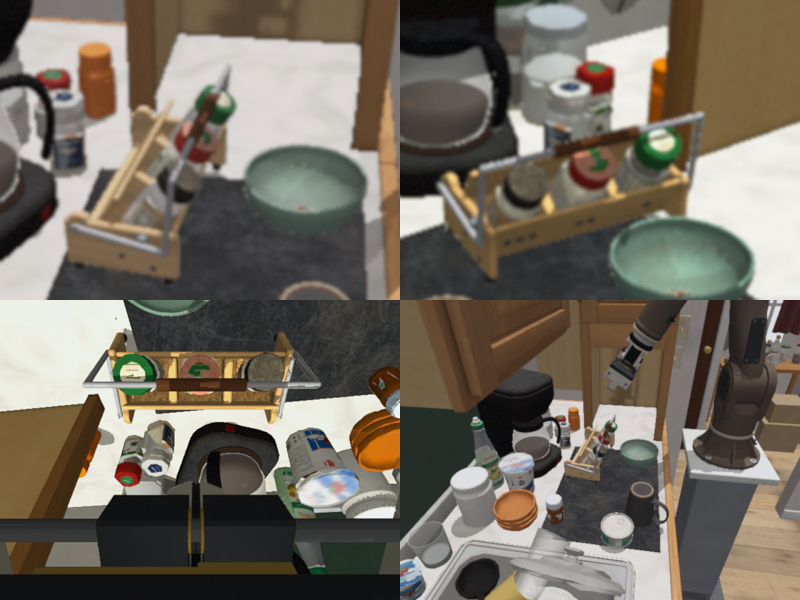

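Run:
```python
from h import *
b=get_image("scene");o=cv2.imread("pics/scene11.png")[:,:,::-1];s=get_image("side");so=cv2.imread("pics/side11.png")[:,:,::-1]
for n,N,O,(x0,x1,y0,y1) in (("sceneR",b,o,(375,398,185,225)),("sceneL",b,o,(272,300,205,245)),("side L arm",s,so,(300,322,222,262))):
    g=lambda I:cv2.cvtColor(np.ascontiguousarray(I),cv2.COLOR_RGB2GRAY).astype(np.float32)
    t=g(O)[y0:y1,x0:x1]; m=cv2.matchTemplate(g(N)[y0-12:y1+12,x0-12:x1+12],t,cv2.TM_CCOEFF_NORMED)
    print(n,np.array(cv2.minMaxLoc(m)[3])-12,m.max(), m[12,12])
```

```text
sceneR [ 0 -1] 0.9376075 0.9371156
sceneL [0 0] 0.8898576 0.8898576
side L arm [0 0] 0.97280127 0.97280127
```

The bar hasn't shifted more than a pixel since it was pressed at about 40 N, so it has latched and holds by itself.

```bash
python3 -c "
from workcell import *
print(hand_in())"
```

```text
the job is handed in; nothing more can be done
None
```

The job is handed in: the red-capped jar is in the two-dot pocket, then the dark-capped jar went into the three-dot pocket. The retaining bar is shut and holding over all three caps, the green-capped jar is still in its pocket, and no bystander looked disturbed in the last pictures.

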